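Overhang the dough scraper for pick-up

TASK

The flat dough scraper lies on the wooden chopping board, its red end pointing at one edge of the board. Push it gently with the fingertips, without gripping or lifting it, towards that edge until the whole red end sticks out past the edge, square to it, while all of the white part stays on the board, so the cook can pick it up by the red end. Leave the other things where they stand and move the hand clear.

Things in the scene. Friction and masses are not known exactly. Their poses are not given: they have to be found in the camera images.
- scraper: loose flat rectangular plastic plate (dough scraper), 140 mm long (x) x 120 mm wide (y) x 8 mm thick, 90 to 180 g; origin at the centre of its underside; own x points to its red end. The last 40 mm of its length (x from +30 to +70 mm) are red with a black stripe on top, the other 100 mm white. It lies flat on the board, turned up to about 0.35 rad from square.
- scraper_line (a point): point on the scraper's top face on the line between white and red, half-way across the width: 30 mm along x from the scraper's origin, 8 mm above its underside; axes as the scraper's
- board: fixed wooden chopping board on the table, 280 mm (x) x 340 mm (y) x 40 mm high; origin at the centre of its underside; own x points to the edge to be overhung; it stands at a different place and angle each time
- board_edge (a point): middle of the board's upper edge on that side: 140 mm along x from the board's origin, 40 mm above the table; axes as the board's (x points outward, away from the board)
- sauce_cup: bystander: small loose open steel cup, 44 mm across, 32 mm high, standing on the board near its -y side; origin at the centre of its underside
- jar: bystander: loose amber glass jar with a red cap, 60 mm across, 100 mm high, standing on the table beside the board's +y side; origin at the centre of its underside
- takeaway_box: bystander: loose white closed takeaway box, 130 x 130 mm, 59 mm high, on the table beside the board's -y side; origin at the centre of its underside
Mind the look-alikes: they are no part of the job. What is meant by the scraper is not orange or purple, and is the larger of those in its own colour.

How it is judged:
At the end, for the whole second after the job is handed in: The line between white and red lies over the board's edge (within 8 mm at mid-width), the scraper is square to the edge within 0.14 rad (8 degrees), its whole width still within the board's, flat on the board and at rest (x of scraper_line in the frame of board_edge between -0.008 and 0.008 m and y of scraper_line in the frame of board_edge between -0.105 and 0.105 m and z of scraper_line in the frame of board_edge between 0.004 and 0.012 m and angle between the x axis of scraper and the x axis of board, either way round below 0.14 rad and angle between scraper's own z axis and vertical below 0.05 rad and linear speed of scraper below 0.01 m/s); the robot touches nothing.
It fails at once if the scraper is lifted more than 12 mm off the board (z of scraper in the frame of board_edge above 0.012 m).
It fails at once if the scraper is tilted up by more than 0.2 rad (angle between scraper's own z axis and vertical above 0.2 rad).
It fails at once if the scraper falls off the board (z of scraper in the frame of board_edge below -0.02 m).
It fails at once if the scraper is shot along faster than 0.5 m/s (linear speed of scraper above 0.5 m/s).
It fails at once if the sauce cup, the jar or the takeaway box is moved by more than 15 mm (distance of any of sauce_cup, jar, takeaway_box from where it was at the start of the episode above 0.015 m).
It also fails if it takes over 38 s, if anything falls off the work surface, if the arm or the gripper's body presses on something with over 40 N, if the wrist force passes 120 N, or if a joint passes its speed limit or range.

ROBOT

A 6-joint arm with a two-finger parallel gripper is mounted at the origin on the work surface. World frame = base frame: x ahead of the robot, y to its left, z up, the work surface at z = 0. Lengths are in m, angles in rad, forces in N, time in s.
With the tool pointing down it reaches from about 0.3 to 0.825 m from the base axis. Payload 5.4 kg.
Tool frame: the origin (TCP) lies at the very end of the fingers, on their centre line; the grasp point (between the pads) lies 19 mm behind it; z points along the fingers, x is the direction in which the jaws open and shut, and the axes are right-handed (so a half turn about z gives the same grasp; the last joint's range is limited). The gripper opens to 92 mm and grips with 3 to 60 N. Pads are 20 mm wide; open, the fingers measure 128 mm over their backs; the gripper's body (75 mm by 189 mm) begins 69 mm behind the grasp point.
Start: joints at [-1.555, 0.158, 1.597, -0, 1.386, -0.21], TCP at [0.129, -0.56, 0.215] pointing down, gripper open.
Joint ranges: [-2.91, 2.91], [-0.94, 2.29], [0.18, 2.7], [-1.29, 4.43], [0.17, 2.64], [-3, 3]. Speed limits (rad/s): [2.57, 2.57, 3.14, 3.14, 3.14, 3.14].

INTERFACE

Orientations are given as a unit quaternion [x, y, z, w].
In Python, from cell import readout, eyes, job gives the robot as it stands. The module is installed in compiled form; this text tells all that it offers.
- The arm moves only by the tool send_rows, never from a script. Its argument "motion" is a list that holds one entry, the list of rows, each a list of 5 numbers: the shift along the tool's x, y, z in mm, then the turn about the tool's z in degrees, then the finger opening in mm, from 0 to 91.9. In form: [[[tx, ty, tz, roll, fingers], ...]]. A call has exactly 10 rows; each row shifts and turns the pose as measured when the row begins, along the tool's axes as they then stand; what a row does not reach is not made up. A row lasts 1/10 s, in which the tool goes at most 50 mm and 8.59 degrees, less where a joint would pass 70% of its speed; a pose out of reach is approached as far as the arm can. A call with a gripper value outside its range is refused whole. The fingers move at their own pace and stop on an object; "force" is the grip in N (left out, the last holds). Time passes only in rows, so rows that do not move let the fingers close, or fill a call up. It gives the time, the measured TCP pose, the force and the opening at its end, in the units of the state.
- readout.read_state(): the state, without advancing time (a new reading comes with each control period).
- eyes.get_image(name): name is "scene" or "top" or "wrist"; returns (picture, depth): 480x640x3 uint8, red, green, blue; 480x640 float32, m along the optical axis (not along the pixel's ray), 0 where there is no reading.
- eyes.camera_params(name): a dict with "mtx" (3x3 intrinsics, pixels), "rvec" (rotation vector, rad) and "tvec" (3), from world to camera coordinates, as OpenCV has them; the wrist camera has in their place "tool_from_camera" (4x4, takes a point from camera to tool coordinates, whose origin is the TCP and whose axes are the tool frame's). Camera axes: x right, y down, z forward; pixel columns grow to the right and rows downward; lengths in m; the calibration is good to about 2 mm. A picture is of the moment at which its call begins: read the wrist's pose just before it. camera_params takes no time and is no camera call.
- job.finish_job(): hands the job in, once; it reports no verdict.
The state is a dict: "time": time; "q": joint angles; "joint_velocities": joint speeds; "effort": joint torques, N m; "tool_pos": TCP position; "eef_rot": TCP orientation; "contact_force": force on the tool from outside, world axes, zero at the start; "torque": the same for the moment, N m; "grip_width": finger opening in m.
Only numpy, scipy, OpenCV 4.12 (cv2) and the standard library are available. Lean on these libraries where they do the work, as an engineer would, in place of code of your own. Each camera call takes 0.05 s, during which the arm holds its last target.

## Working session

There is one attempt and no reset: what is moved stays moved. The work goes in short steps, Python scripts to look and compute and a tool call to move; the robot and the scene stay as the last step left them, time stands still between calls to the robot, and variables do not carry over. Pictures are saved under pics/ and viewed, and the job is handed in when it is done.

Besides the shell and the picture viewer there is one more tool, called after ">>>" as name(argument=value, ...) on one line, values as JSON. send_rows: Moves the arm, as the interface text tells. Its arguments: {"type":"object","properties":{"motion":{"type":"array","items":{"type":"array","items":{"type":"array","items":{"type":"number"}}}},"force":{"type":"number"}},"required":["motion"]}

```bash
mkdir -p pics
python3 - <<'E'
from cell import readout,eyes,job
import cv2,pickle
s=readout.read_state();print(s)
d={}
for n in("scene","top"):
    p,z=eyes.get_image(n);c=eyes.camera_params(n);d[n]=(p,z,c);print(n,c)
    cv2.imwrite(f"pics/{n}0.png",p[:,:,::-1])
pickle.dump(d,open("d0.pkl","wb"))
print(eyes.camera_params("wrist"))
E
```

```text
{'time': 0.0, 'q': array([-1.55507414e+00,  1.59065966e-01,  1.59824229e+00, -2.59952786e-05,
        1.38622592e+00, -2.10100744e-01]), 'joint_velocities': array([ 7.94792745e-05,  6.18655187e-04, -3.73666770e-04,  2.37202009e-03,
       -5.91281038e-05, -1.48730876e-04]), 'effort': array([ 7.95981596e-04, -3.85565722e+01, -3.22109985e+01,  7.01504457e-02,
        3.80155107e-02, -1.64754342e-04]), 'tool_pos': array([ 0.12870777, -0.55974727,  0.21360441]), 'eef_rot': array([ 7.82276165e-01, -6.22931023e-01, -6.26451185e-04, -7.41688316e-04]), 'contact_force': array([ 0.26342292,  0.28167313, -0.85558652]), 'torque': array([ 0.02180299, -0.01168343,  0.03829925]), 'grip_width': 0.0920605685486582}
scene {'mtx': array([[576.81480932,   0.        , 313.7211788 ],
       [  0.        , 576.81480932, 245.23774473],
       [  0.        ,   0.        ,   1.        ]]), 'rvec': array([ 1.16168711,  2.21527166, -1.08316828]), 'tvec': array([ 0.28405207, -0.23721934,  1.70104621])}
top {'mtx': array([[442.69351366,   0.        , 321.53428778],
       [  0.        , 442.69351366, 240.31681691],
       [  0.        ,   0.        ,   1.        ]]), 'rvec': array([ 2.13222498, -2.14898954,  0.11712651]), 'tvec': array([0.07661422, 0.56582707, 0.83324427])}
{'mtx': array([[334.40757043,   0.        , 323.26001266],
       [  0.        , 334.40757043, 239.45469085],
       [  0.        ,   0.        ,   1.        ]]), 'tool_from_camera': array([[ 9.99999735e-01,  5.96863816e-04, -4.17085585e-04,
        -5.32967958e-05],
       [-4.48137213e-04,  9.55945873e-01,  2.93542648e-01,
        -8.50219247e-02],
       [ 5.73916229e-04, -2.93542383e-01,  9.55945887e-01,
        -1.70556694e-01],
       [ 0.00000000e+00,  0.00000000e+00,  0.00000000e+00,
         1.00000000e+00]])}
```

View pics/top0.png

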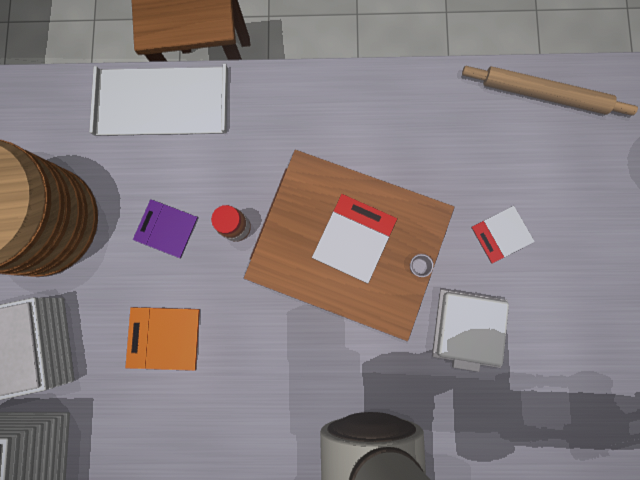

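View pics/scene0.png

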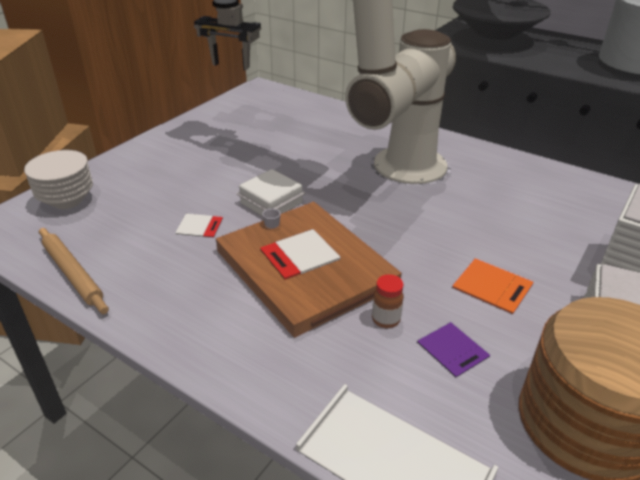

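The candidates are the red/white plate on the board (355,238), a small red/white one (503,235), an orange one (163,338) and a purple one (166,228). The plate on the board is the scraper: it is red/white and larger than the other one in that colour. I'll measure it and confirm in a crop.

```bash
cat > h.py <<'E'
import numpy as np,cv2
def cam(c):
    R=cv2.Rodrigues(np.array(c['rvec'],float))[0];return R,np.array(c['tvec'],float).ravel(),c['mtx']
def ray(c,uv,z):
    R,t,K=cam(c);uv=np.atleast_2d(uv).astype(float)
    d=np.c_[uv,np.ones(len(uv))]@np.linalg.inv(K).T@R
    o=-R.T@t
    return o+d*((z-o[2])/d[:,2])[:,None]
def rect(m):
    cs,_=cv2.findContours(m.astype(np.uint8),cv2.RETR_EXTERNAL,cv2.CHAIN_APPROX_NONE)
    return max(cs,key=cv2.contourArea)
def minrect(P):
    r=cv2.minAreaRect((P[:,:2]*1000).astype(np.float32));return r,cv2.boxPoints(r)
def masks(p):
    h=cv2.cvtColor(p,cv2.COLOR_RGB2HSV).astype(int);H,S,V=h[...,0],h[...,1],h[...,2]
    red=((H<5)|(H>174))&(S>170)&(V>90)
    white=(S<25)&(V>165)
    wood=(H>5)&(H<20)&(S>90)&(V>60)
    return red,white,wood
E
python3 - <<'E'
import pickle,cv2,numpy as np
from h import *
d=pickle.load(open('d0.pkl','rb'));p,z,c=d['top']
cv2.imwrite('pics/crop0.png',cv2.resize(p[130:350,220:560,::-1],None,fx=2.2,fy=2.2,interpolation=cv2.INTER_CUBIC))
R,t,K=cam(c);print('campos',-R.T@t)
red,white,wood=masks(p)
box=np.zeros_like(red);box[145:345,240:460]=1
k=np.ones((5,5),np.uint8)
sc=cv2.morphologyEx(((red|white)&box).astype(np.uint8),cv2.MORPH_CLOSE,np.ones((9,9),np.uint8)); sc=cv2.morphologyEx(sc,cv2.MORPH_OPEN,k)
r=cv2.morphologyEx((red&box).astype(np.uint8),cv2.MORPH_CLOSE,np.ones((13,13),np.uint8));r=cv2.morphologyEx(r,cv2.MORPH_OPEN,k)
for n,m,h in(('scraper',sc,.048),('red',r,.048),('board',cv2.morphologyEx(((wood|sc)>0).astype(np.uint8)*box.astype(np.uint8),cv2.MORPH_OPEN,k),.04)):
    ct=rect(m)[:,0];P=ray(c,ct,h);q,b=minrect(P);print(n,q,b.round(0).tolist(),cv2.contourArea(ct))
    print(' approx px',cv2.approxPolyDP(ct,6,True).reshape(-1,2).tolist(), 'hull',ray(c,cv2.approxPolyDP(cv2.convexHull(ct),6,True).reshape(-1,2),h)[:,:2].round(3).tolist())
for n,uv,h in(('cup',(421,266),.032+.04),('jar',(226,219),.1),('box',[(442,290),(508,299),(503,365),(435,353)],.059)):print(n,ray(c,uv,h)[:,:2].round(3).tolist())
E
```

```text
campos [0.44993949 0.05124488 0.90291442]
scraper ((569.9568481445312, 8.496070861816406), (118.8479232788086, 138.7781982421875), 64.98094940185547) [[482.0, -16.0], [608.0, -75.0], [658.0, 33.0], [532.0, 92.0]] 4169.0
 approx px [[341, 196], [314, 258], [368, 281], [394, 218]] hull [[0.653, 0.033], [0.608, -0.07], [0.485, -0.017], [0.531, 0.087]]
red ((615.7698364257812, -13.280715942382812), (118.12648010253906, 37.33003616333008), 64.98094940185547) [[574.0, -59.0], [608.0, -75.0], [658.0, 32.0], [624.0, 48.0]] 1042.0
 approx px [[340, 197], [337, 212], [390, 232], [393, 217]] hull [[0.651, 0.035], [0.61, -0.068], [0.58, -0.061], [0.621, 0.041]]
board ((562.928955078125, 19.202728271484375), (340.2083740234375, 277.7138977050781), 68.96339416503906) [[372.0, -90.0], [631.0, -189.0], [754.0, 128.0], [494.0, 228.0]] 23882.5
 approx px [[294, 151], [245, 278], [408, 338], [427, 283], [421, 277], [432, 268], [427, 256], [436, 257], [452, 206]] hull [[0.749, 0.127], [0.632, -0.186], [0.377, -0.091], [0.493, 0.222]]
cup [[0.512, -0.114]]
jar [[0.6, 0.248]]
box [[0.467, -0.155], [0.45, -0.277], [0.33, -0.26], [0.351, -0.137]]
```

View pics/crop0.png

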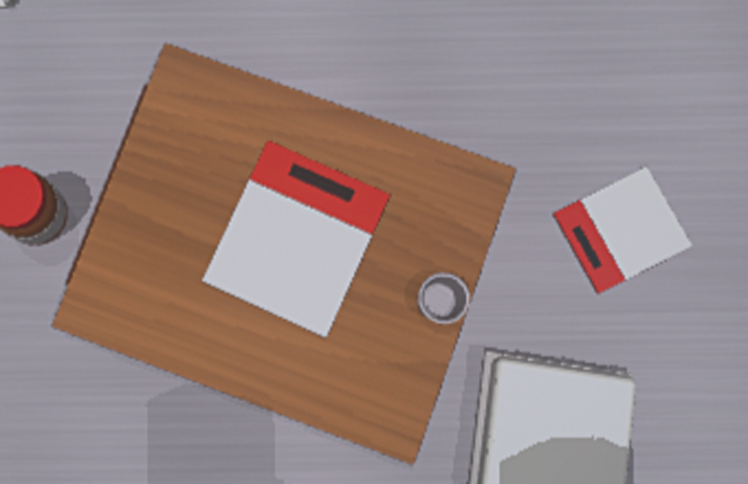

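The crop confirms it: the red/white plate lies on the board with its red end towards the upper long edge (crop px 165,45 to 515,168), about 4° off square. It needs about 100 mm of push along board x. First I turn the tool square to the board and move above the start point behind the white edge.

>>> send_rows(motion=[[[0,0,0,8.5,60],[0,0,0,8.5,60],[-20,0,0,8.5,60],[-40,-5,0,8.5,60],[-45,-8,0,0,60],[-45,-8,0,0,60],[-45,-8,0,0,60],[-45,-8,0,0,60],[-45,-8,0,0,60],[-45,-8,0,0,60]]])

```text
time: 1.1
tool_pos: [0.2909, -0.2601, 0.2099]
eef_rot: [-0.556, 0.831, 0.004, 0.002]
contact_force: [1.0, 0.8, 0.5]
grip_width: 0.06
```

```bash
cat > st.py <<'E'
from cell import readout
import numpy as np
from scipy.spatial.transform import Rotation as Ro
def st():
    s=readout.read_state();M=Ro.from_quat(s['eef_rot']).as_matrix();p=np.array(s['tool_pos'])*1000
    C=np.array([562.9,19.2]);a=np.radians(-21.04);bx=np.array([np.cos(a),np.sin(a)]);by=np.array([-bx[1],bx[0]])
    e=p[:2]-C;b=np.array([e@bx,e@by])
    print('t',s['time'],'p',p.round(1),'toolx deg',np.degrees(np.arctan2(M[1,0],M[0,0])).round(2),'zaxis',M[:,2].round(4),'board',b.round(1),'F',s['contact_force'].round(2),'w',round(s['grip_width'],4),'q6',s['q'][5].round(2))
    return s,p,M,C,bx,by
if __name__=='__main__':
    s,p,M,C,bx,by=st()
    g=C+bx*-95+by*-7.5
    d=M.T@np.array([*(g-p[:2]),43.5-p[2]]);print('to start (tool)',d.round(1))
E
python3 st.py
```

```text
t 1.1 p [ 290.9 -260.1  209.9] toolx deg -112.48 zaxis [-7.e-04  9.e-03 -1.e+00] board [-153.6 -358.3] F [1.01 0.85 0.45] w 0.06 q6 0.92
to start (tool) [-350.9  -50.4  169. ]
```

>>> send_rows(motion=[[[-46,-6,0,-1.4,60],[-46,-6,0,0,60],[-46,-6,0,0,60],[-46,-6,5,0,60],[-46,-6,10,0,60],[-46,-6,15,0,60],[-46,-6,15,0,60],[-20,0,15,0,60],[0,0,10,0,60],[0,0,0,0,60]]])

```text
time: 2.1
tool_pos: [0.4574, 0.0615, 0.1391]
eef_rot: [-0.569, 0.822, 0.003, 0.002]
contact_force: [1.2, 0.7, -0.3]
grip_width: 0.0598
```

```bash
python3 st.py
```

```text
t 2.1 p [457.4  61.5 139.1] toolx deg -110.6 zaxis [ 0.001   0.0073 -1.    ] board [-113.6    1.6] F [ 1.18  0.71 -0.26] w 0.0598 q6 1.79
to start (tool) [  9.9 -18.7  95.5]
```

>>> send_rows(motion=[[[5,-7,20,0.4,60],[5,-7,20,0,60],[0,0,18,0,60],[0,0,12,0,60],[0,0,8,0,60],[0,0,6,0,60],[0,0,4,0,60],[0,0,3,0,60],[0,0,0,0,60],[0,0,0,0,60]]])

```text
time: 3.1
tool_pos: [0.47, 0.0395, 0.0499]
eef_rot: [-0.563, 0.827, -0.001, 0.005]
contact_force: [-0.1, -0.1, 0.6]
grip_width: 0.0599
```

```bash
python3 st.py
```

```text
t 3.1 p [470.   39.5  49.9] toolx deg -111.49 zaxis [ 0.0097  0.0038 -0.9999] board [-94.  -14.4] F [-0.12 -0.12  0.64] w 0.0599 q6 1.77
to start (tool) [-6.9  1.1  6.4]
```

>>> send_rows(motion=[[[-3,0,2,0,60],[-3,0,2,0,60],[0,0,1,0,60],[0,0,0,0,60],[0,0,0,0,60],[0,0,0,0,60],[0,0,0,0,60],[0,0,0,0,60],[0,0,0,0,60],[0,0,0,0,60]]])

```text
time: 4.1
tool_pos: [0.4733, 0.0458, 0.0455]
eef_rot: [-0.563, 0.826, -0.002, 0.006]
contact_force: [0.2, -0.1, 0.0]
grip_width: 0.0599
```

Run:
```python
from st import st
from cell import eyes
import cv2
for i in range(4):
    st()
    p,z=eyes.get_image("wrist")
cv2.imwrite("pics/w1.png",p[:,:,::-1])
```

```text
t 4.1 p [473.3  45.8  45.5] toolx deg -111.45 zaxis [ 0.0117  0.0035 -0.9999] board [-93.1  -7.3] F [ 0.23 -0.07  0.03] w 0.0599 q6 1.78
t 4.15 p [473.3  45.8  45.5] toolx deg -111.45 zaxis [ 0.0117  0.0036 -0.9999] board [-93.1  -7.3] F [-0.17 -0.75  0.16] w 0.0598 q6 1.78
t 4.2 p [473.4  45.8  45.5] toolx deg -111.45 zaxis [ 0.0117  0.0036 -0.9999] board [-93.1  -7.3] F [ 0.67 -0.09 -0.65] w 0.0601 q6 1.78
t 4.25 p [473.3  45.8  45.5] toolx deg -111.45 zaxis [ 0.0117  0.0036 -0.9999] board [-93.2  -7.3] F [-0.26 -0.17 -0.74] w 0.0599 q6 1.78
```

View pics/w1.png

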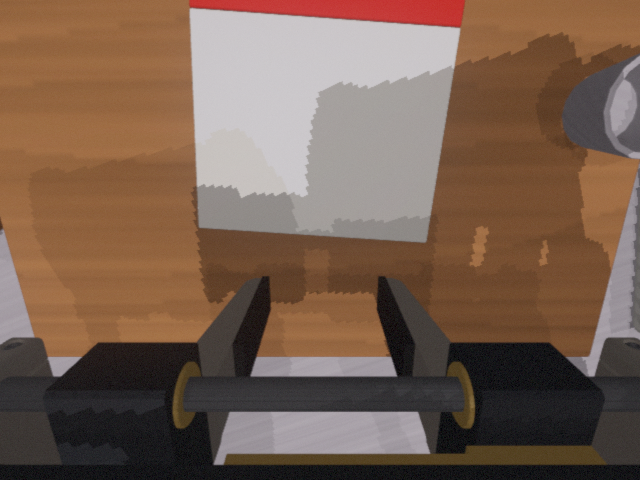

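>>> send_rows(motion=[[[0,0,2.5,0,60],[0,-5,0,0.4,60],[0,-5,0,0,60],[0,-5,0,0,60],[0,-5,0,0,60],[0,-5,0,0,60],[0,-5,0,0,60],[0,-5,0,0,60],[0,-5,0,0,60],[0,0,0,0,60]]])

```text
time: 5.3
tool_pos: [0.5139, 0.0294, 0.043]
eef_rot: [-0.56, 0.829, -0.002, 0.006]
contact_force: [-0.3, -0.6, 0.0]
grip_width: 0.0596
```

```bash
cat > look.py <<'E'
import sys
from st import st
from cell import eyes
from h import *
s,tp,M,C,bx,by=st()
p,z=eyes.get_image("top");c=eyes.camera_params("top")
cv2.imwrite(f"pics/{sys.argv[1]}.png",cv2.resize(p[130:350,220:560,::-1],None,fx=2.2,fy=2.2,interpolation=cv2.INTER_CUBIC))
if len(sys.argv)>2:
    p2,_=eyes.get_image("wrist");cv2.imwrite(f"pics/{sys.argv[1]}w.png",p2[:,:,::-1])
red,white,wood=masks(p);box=np.zeros(red.shape,np.uint8);box[145:345,250:460]=1
r=cv2.morphologyEx(red.astype(np.uint8)*box,cv2.MORPH_CLOSE,np.ones((13,13),np.uint8));r=cv2.morphologyEx(r,cv2.MORPH_OPEN,np.ones((3,3),np.uint8))
ct=rect(r)[:,0];P=ray(c,ct,.048);q,b=minrect(P);print('red',[np.round(v,1) for v in q])
B=(b-C);B=np.c_[B@bx,B@by];print('red corners board',B.round(1).tolist())
o=B[np.argsort(B[:,0])];f=o[2:];d=f[np.argmax(f[:,1])]-f[np.argmin(f[:,1])]
yaw=np.degrees(np.arctan2(-d[0],d[1]));fr=f.mean(0);print('yaw deg',yaw.round(2),'front mid',fr.round(1),'line x rel edge (front-40)',(fr[0]-40*np.cos(np.radians(yaw))-140).round(1),'rear of red',(o[:2].mean(0)-[140,0]).round(1))
E
python3 look.py t2 w
```

```text
t 5.3 p [513.9  29.4  43. ] toolx deg -111.9 zaxis [ 0.011   0.0037 -0.9999] board [-49.4  -8.1] F [-0.27 -0.58  0.04] w 0.0596 q6 1.77
red [array([637.2, -14.2]), array([118.6,  37.5]), np.float64(68.2)]
red corners board [[61.8, -63.5], [99.2, -64.1], [100.9, 54.5], [63.4, 55.0]]
yaw deg -0.8 front mid [100.1  -4.8] line x rel edge (front-40) -79.9 rear of red [-77.4  -4.3]
```

View pics/t2w.png

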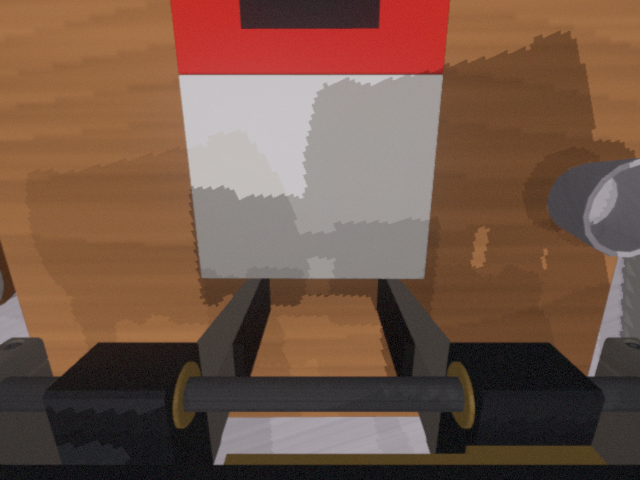

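View pics/t2.png

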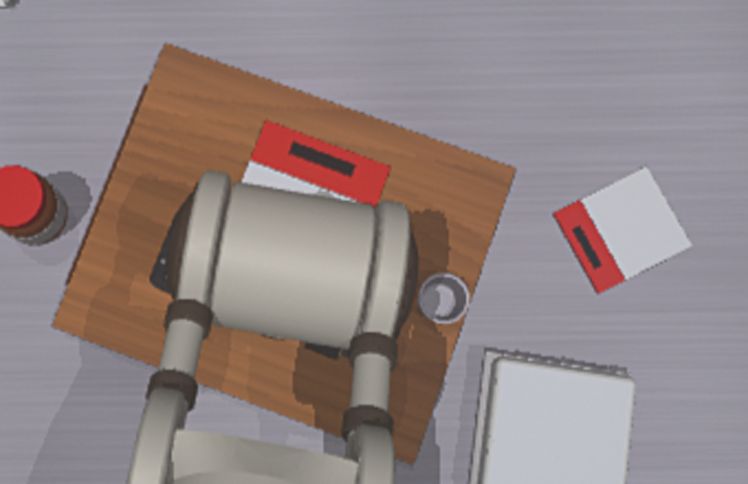

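>>> send_rows(motion=[[[0,-6,0,-0.8,60],[0,-6,0,0,60],[0,-6,0,0,60],[0,-6,0,0,60],[0,-6,0,0,60],[0,-6,0,0,60],[0,-6,0,0,60],[0,-6,0,0,60],[0,-5,0,0,60],[0,0,0,0,60]]])

```text
time: 6.4
tool_pos: [0.5669, 0.0089, 0.0429]
eef_rot: [-0.566, 0.824, -0.001, 0.005]
contact_force: [-0.3, 0.4, -0.5]
grip_width: 0.0602
```

```bash
python3 look.py t3 w
```

```text
t 6.4 p [566.9   8.9  42.9] toolx deg -111.01 zaxis [ 0.0098  0.0039 -0.9999] board [ 7.4 -8.2] F [-0.31  0.42 -0.5 ] w 0.0602 q6 1.73
red [array([712.4,  -6.6]), array([51. , 17.3]), np.float64(77.5)]
red corners board [[144.0, 3.1], [161.2, 5.6], [153.6, 56.1], [136.4, 53.5]]
yaw deg 8.58 front mid [157.4  30.9] line x rel edge (front-40) -22.2 rear of red [ 0.2 28.3]
```

View pics/t3w.png

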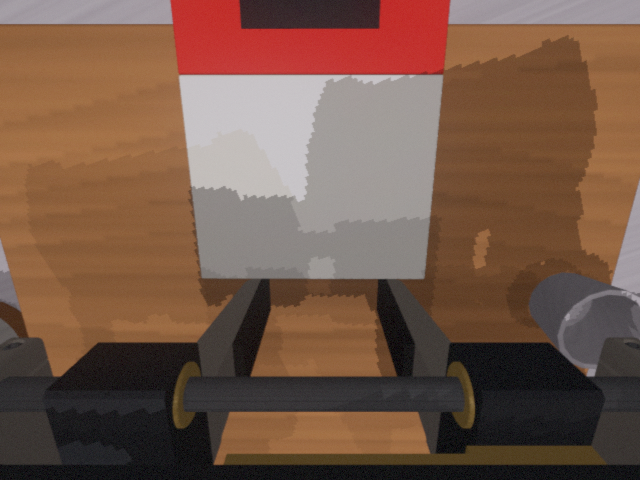

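View pics/t3.png

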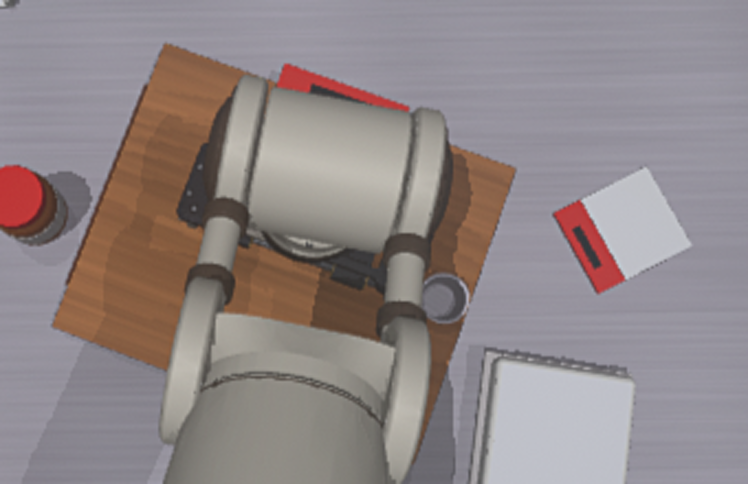

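>>> send_rows(motion=[[[0,-4,0,0,60],[0,-4,0,0,60],[0,-4,0,0,60],[0,-3,0,0,60],[0,-2,0,0,60],[0,0,0,0,60],[0,0,0,0,60],[0,0,0,0,60],[0,0,0,0,60],[0,0,0,0,60]]])

```text
time: 7.5
tool_pos: [0.5828, 0.003, 0.0428]
eef_rot: [-0.567, 0.824, -0.001, 0.005]
contact_force: [0.0, -0.1, 0.3]
grip_width: 0.0599
```

```bash
cat > wl.py <<'E'
import sys
from st import st
from cell import eyes
from h import *
s,tp,M,C,bx,by=st()
p,z=eyes.get_image("wrist");c=eyes.camera_params("wrist")
cv2.imwrite(f"pics/{sys.argv[1]}.png",p[:,:,::-1])
red,white,wood=masks(p);T=np.array(c['tool_from_camera'])
def proj(uv,h):
    d=np.array([*uv,1.])@np.linalg.inv(c['mtx']).T
    d=M@(T[:3,:3]@d);o=tp/1000+M@T[:3,3]
    P=(o+d*((h-o[2])/d[2]))[:2]*1000-C
    return np.array([P@bx,P@by])
g=p.astype(int)
res={'line':[],'edge':[]}
for u in range(215,420,5):
    rr=np.where(red[:200,u])[0]
    if len(rr):res['line'].append(proj((u,rr.max()+.5+.5),.048))
for u in list(range(60,150,5))+list(range(480,540,5)):
    w=np.where(wood[:,u])[0]
    if len(w):res['edge'].append(proj((u,w.min()),.04))
for k,v in res.items():
    v=np.array(v);
    if len(v)<4:print(k,len(v));continue
    f=np.polyfit(v[:,1],v[:,0],1);print(k,'x at y=-6:',np.polyval(f,-6).round(2),'slope deg',np.degrees(f[0]).round(2),'resid',np.std(v[:,0]-np.polyval(f,v[:,1])).round(2),len(v))
E
python3 wl.py w4
```

```text
t 7.5 p [582.8   3.   42.8] toolx deg -110.98 zaxis [ 0.0086  0.0042 -1.    ] board [24.4 -8. ] F [ 0.05 -0.12  0.31] w 0.0599 q6 1.73
line x at y=-6: 135.71 slope deg 0.0 resid 0.06 41
edge x at y=-6: 140.88 slope deg -0.0 resid 0.0 30
```

View pics/w4.png

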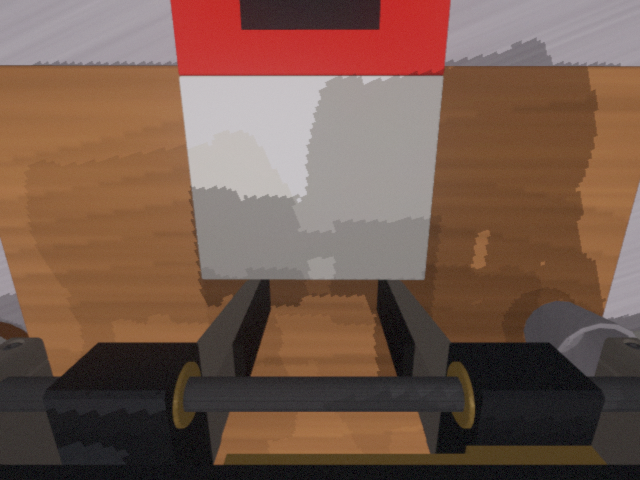

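Wrist view: the white/red line is at row 75 and the board edge at row 66, both square, so about 5 mm remains. The TCP tracking gives the same figure.

>>> send_rows(motion=[[[0,-2.5,0,0,60],[0,-2,0,0,60],[0,0,0,0,60],[0,0,0,0,60],[0,0,0,0,60],[0,0,0,0,60],[0,0,0,0,60],[0,0,0,0,60],[0,0,0,0,60],[0,0,0,0,60]]])

```text
time: 8.55
tool_pos: [0.5871, 0.0013, 0.0428]
eef_rot: [-0.567, 0.824, -0.0, 0.005]
contact_force: [-0.4, 0.2, -0.2]
grip_width: 0.0603
```

```bash
python3 wl.py w5
```

```text
t 8.55 p [587.1   1.3  42.8] toolx deg -110.98 zaxis [ 0.0081  0.0044 -1.    ] board [29. -8.] F [-0.39  0.17 -0.18] w 0.0603 q6 1.73
line x at y=-6: 140.37 slope deg 0.05 resid 0.13 41
edge x at y=-6: 140.97 slope deg 0.1 resid 0.1 30
```

>>> send_rows(motion=[[[0,6,0,0,60],[0,12,0,0,60],[0,15,0,0,60],[0,0,-10,0,60],[0,0,-25,0,60],[0,0,-35,0,60],[0,0,-40,0,60],[0,10,-40,0,60],[0,20,-20,0,60],[0,0,0,0,60]]])

```text
time: 9.6
tool_pos: [0.5265, 0.023, 0.2239]
eef_rot: [-0.566, 0.824, -0.003, 0.007]
contact_force: [0.3, -0.6, 0.5]
grip_width: 0.0599
```

>>> send_rows(motion=[[[40,0,0,0,60],[45,0,0,0,60],[45,0,0,0,60],[45,0,0,0,60],[45,0,0,0,60],[45,0,0,0,60],[45,0,0,0,60],[20,0,0,0,60],[0,0,0,0,60],[0,0,0,0,60]]])

```text
time: 10.6
tool_pos: [0.4068, -0.3002, 0.2167]
eef_rot: [-0.567, 0.824, -0.004, 0.008]
contact_force: [-0.1, 0.4, 0.2]
grip_width: 0.0602
```

```bash
python3 look.py t6
python3 - <<'E'
import cv2;from cell import eyes
p,_=eyes.get_image("scene");cv2.imwrite("pics/s6.png",cv2.resize(p[130:350,150:450,::-1],None,fx=2.6,fy=2.6))
E
```

```text
t 10.6 p [ 406.8 -300.2  216.7] toolx deg -110.95 zaxis [ 0.0179  0.0028 -0.9998] board [ -31.  -354.1] F [-0.1   0.41  0.2 ] w 0.0602 q6 1.05
red [array([710.3, -40.5]), array([116. ,  35.3]), np.float64(69.1)]
red corners board [[141.5, -60.8], [176.8, -60.8], [176.6, 55.2], [141.2, 55.2]]
yaw deg 0.12 front mid [176.7  -2.8] line x rel edge (front-40) -3.3 rear of red [ 1.4 -2.8]
```

View pics/t6.png

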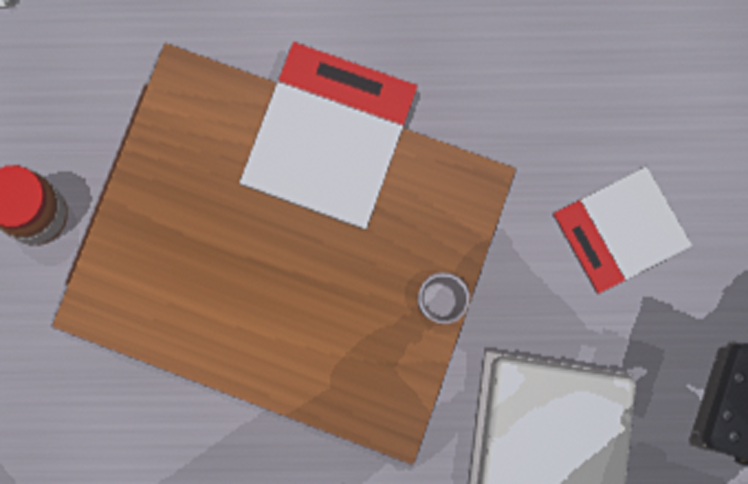

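View pics/s6.png

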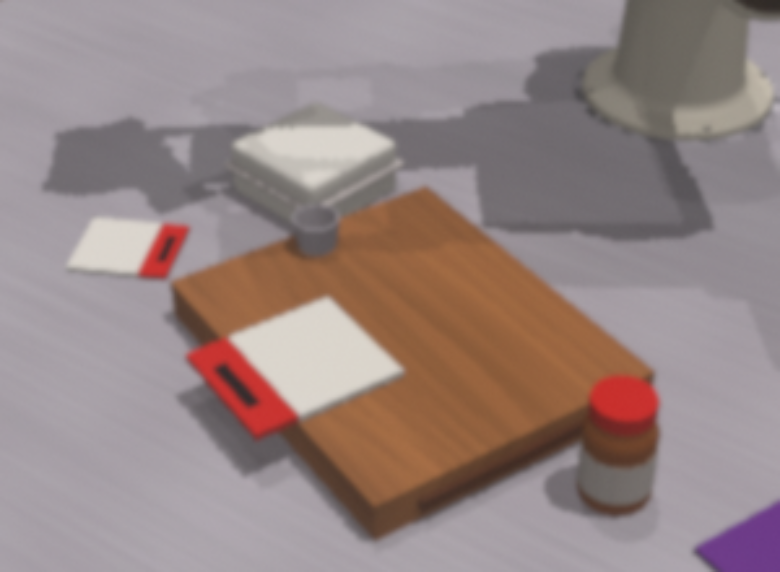

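The top crop shows the whole red end past the edge, from (292,43) to (415,87). Its line lies on the board edge and yaw is 0.1°. The middle of the red band puts the line about 1 mm inside the edge. The cup, jar and box look unmoved and the hand is clear.

```bash
python3 -c "
from cell import job
print(job.finish_job())"
```

```text
the job is handed in; nothing more can be done
None
```

The scraper's whole red end now sticks out past the board edge, square to it. I pushed it about 100 mm with the tips of both fingers behind its white edge, which also took out its 4° turn. Then I backed the hand off, lifted it clear and handed the job in at about 10.7 s.

| Last check | Result |
|---|---|
| White/red line, wrist camera (before letting go) | 0.6 mm inside the edge |
| White/red line, top camera (after the hand was clear) | about 1 mm inside the edge, from the middle of the red band |
| Angle to the board | 0.1° |
| Middle of the scraper across the board | about 3 mm (top camera) to 8 mm (first measurement and TCP track) to the -y side |

- **Disagreement:** the top camera's raw readings for the line were -3.3 mm from the front of the red and +1.4 mm from its rear. The colour mask shrinks the red band by about 2 mm on each side, so I used the middle of the band. Both raw readings are within the 8 mm limit.
- **Other things:** the sauce cup, jar and takeaway box looked unmoved in the last pictures, judged by eye rather than measured.
- **Contact:** no contact force showed in the last readings, and the hand was clear of everything.

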